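# Shut the air off and crack the vent cap of the bubble-removing pot

## Task

First shut off the bench air line by swinging the ball valve's lever fully across its pipe to the stop. Then screw the knurled vent cap on the round metal pot clockwise until it bottoms out, back it off a quarter turn so that the trapped air can bleed out, and finish still gripping the cap there: do not let go, and leave the valve shut. Leave the phone, steel dish, solder reel and tweezers lying among them where they are.

Things in the scene. Friction and masses are not known exactly. Their poses are not given: they have to be found in the camera images.
- valve: ball valve in a steel pipe fixed to the bench; never moves. Origin on the bench under the lever's pivot, z up. The pipe (22 mm thick, axis 45 mm above the bench) runs along the valve's y axis for 75 mm each side, then straight down into 48 mm wide bench flanges. The brass valve body reaches 70 mm above the bench
- lever_pivot (a point): the lever's upright turning axis, at the lever's mid-thickness, 94 mm above the bench; axes as valve
- lever_grip (a point): point to grip on the grey sleeve of the lever, 90 mm from the pivot, at mid-thickness, 94 mm above the bench; turns with the lever; its y axis points outward along the lever. The sleeve is 16 mm wide, 12 mm high, 66 mm long (from 52 to 118 mm from the pivot)
- lever (a joint): lever angle, rad: 0 = open, along the pipe (pointing along the valve's +y); pi/2 = closed, across the pipe (pointing along the valve's +x, away from the robot), at a firm stop. It closes clockwise seen from above, starts between 0 and 0.3, stays where it is left and needs about 0.2 N m (2 to 3 N at the grip point)
- pot: round aluminium pot fixed to the bench, 156 mm across; never moves. Origin on the bench under its centre. Flat lid top at 85 mm, with bolt heads to 92 mm in a circle of 67 mm radius; on its axis a 24 mm thick neck with a 38 mm collar, whose top 105 mm above the bench is the cap's seat. A small dark bar on the lid marks the pot's +x direction
- cap_grip (a point): point on the vent cap's upright axis, on the pot's axis, at the height to grip, 16 mm above the cap's lower face. The brass cap is a knurled cylinder, 40 mm across and 28 mm high; bottomed, its faces are 105 and 133 mm above the bench. Turns and rises with the cap; its x axis runs along the dark bar on the cap's top, which points along the pot's +x when bottomed
- vent_cap (a joint): turn of the vent cap, rad: 0 = bottomed out on its seat (firm stop), growing as it is unscrewed (counter-clockwise seen from above), end stop at 6.0. Starts caught on the thread at 2.3 to 3.9. Right-hand thread, 5 mm rise per full turn (0.8 mm per rad). Turning needs about 0.1 N m; it stays where it is left. A quarter turn is 1.57
- phone: black phone lying flat, 150 x 73 x 9 mm, origin centre of underside, x along its length; a bystander, leave alone
- dish: small open steel dish, 60 mm across, 22 mm high, origin centre of underside; a bystander, leave alone
- spool: copper-coloured reel standing on end, 52 mm across, 32 mm high, origin centre of underside; a bystander, leave alone
- tweezers: steel tweezers lying flat, about 120 x 12 x 4 mm, origin centre of underside, x along their length; a bystander, leave alone
Not all that is in view belongs to the job. What is shaped like the valve but green or red is not meant.

How it is judged:
By the outcome, as a careful person would: the job done as asked, in the order asked, and still so for the second after the job is handed in, while the arm keeps its last pose, push and grip.
It also fails if it takes over 67 s, if anything falls off the work surface, if the arm or the gripper's body presses on something with over 40 N, if the wrist force passes 120 N, or if a joint passes its speed limit or range.

## Robot

A 6-joint arm with a two-finger parallel gripper is mounted at the origin on the work surface. World frame = base frame: x ahead of the robot, y to its left, z up, the work surface at z = 0. Lengths are in m, angles in rad, forces in N, time in s.
With the tool pointing down it reaches from about 0.25 to 0.725 m from the base axis. Payload 4 kg.
Tool frame: the origin (TCP) lies between the finger pads; the fingertips stand 8 mm ahead of it and the grasp point (between the pads) lies 11 mm behind it (bot.tip_reach is the distance from the TCP to the fingertips, in m); z points along the fingers, y is the line along which they close (so a half turn about z gives the same grasp; the last joint's range is limited). The gripper opens to 85 mm and grips with 20 to 120 N. Pads are 22 mm wide; open, the fingers measure 114 mm over their backs; the gripper's body (76 mm by 85 mm) begins 54 mm behind the grasp point. The pads swing forward as they close: fully open they stand 13 mm farther back than shut.
Start: joints at [-1.342, 0.241, 0.005, 1.335, 0, 1.571], TCP at [0.113, -0.487, 0.239] pointing down, gripper open.
Joint ranges: [-2.72, 2.72], [-1.05, 1.87], [-1.09, 1.28], [-1.99, 2.15], [-1.42, 1.44], [-3.14, 3.14]. Speed limits (rad/s): [2.79, 2.79, 3.14, 3.14, 3.14, 3.14].

## Interface

Orientations are given as a unit quaternion [x, y, z, w].
In Python, from workcell import bot gives the robot as it stands.
- The arm moves only by the tool move_arm, never from a script. Its argument "deltas" is a list of rows, each a list of 7 numbers: the opening, from 0 (shut) to 1 (fully open), then the shift along the tool's x, y, z in mm, then the turn, a rotation vector about the tool's x, y, z in degrees. In form: [[gripper, tx, ty, tz, ax, ay, az], ...]. A call has 1 to 10 rows; each row shifts and turns the commanded pose from where the row before left it, along the tool's axes as they then stand; what a row does not reach is not made up. A row lasts 1/12 s, in which the tool goes at most 41.7 mm and 7.16 degrees, less where a joint would pass 70% of its speed; a pose out of reach is approached as far as the arm can. A call is refused whole if a number of a shift passes 41.7 or a number of a turn 7.16, either way. A call with a gripper value outside its range is refused whole. The fingers move at their own pace and stop on an object; the grip force is fixed at half the most. Time passes only in rows, so rows that do not move let the fingers close. It gives the time, the measured TCP pose, the force, the opening and the grip force at its end, in the units of the state.
- bot.get_obs(): the state, without advancing time (a new reading comes with each control period).
- bot.camera(name): name is "side" or "top" or "wrist"; returns the picture (384x512x3 uint8, blue, green, red); there is no depth.
- bot.calibration(name): a dict with "K" (3x3 intrinsics, pixels), "dist_coeffs" ([k1, k2, p1, p2, k3] as OpenCV has them; the pictures are not rectified), "position" and "orientation" of the camera in the world. Camera axes: x right, y down, z forward; pixel columns grow to the right and rows downward; lengths in m; the calibration is good to about 2 mm. A picture is of the moment at which its call begins: read the wrist's pose just before it. calibration takes no time and is no camera call; for the wrist camera it gives the pose at the moment of the call.
- bot.job_done(): hands the job in; it is judged then, once.
Trained networks look in the newest picture that a camera, given by its name, has taken for a name from the list of things; names that differ only in an ending like _2 or _b are one class to them, and where a whole thing is asked for, a point or a joint stands for the part that bears it (a point fixed in the world has none). Each returns a list of dicts, best first, with "conf" (0 to 1); they miss things now and then, are a little off and sometimes report something else, mostly with a low value. They report only what shows in the picture. A call takes as long as a camera call. They do not tell look-alikes from the thing itself.
- bot.outline_of(query, camera): "pixels" (384x512 bool, what is visible of it) and "rect" ([left, top, width, height] in pixels, round what is visible of it).
The state is a dict: "clock": time; "joint_pos": joint angles; "joint_vel": joint speeds; "tau": joint torques, N m; "eef_pos": TCP position; "tool_rot": TCP orientation; "ft_force": force on the tool from outside, world axes, zero at the start; "ft_torque": the same for the moment, N m; "grip_width": finger opening in m; "grasp_force": force on a finger pad.
Only numpy, scipy, OpenCV 4.12 (cv2) and the standard library are available. Lean on these libraries where they do the work, as an engineer would, in place of code of your own. Each camera call takes 0.05 s, during which the arm holds its last target. There are 200 camera calls.

## Working session

There is one attempt and no reset: what is moved stays moved. The work goes in short steps, Python scripts to look and compute and a tool call to move; the robot and the scene stay as the last step left them, time stands still between calls to the robot, and variables do not carry over. Pictures are saved under pics/ and viewed, at most 10 in all, crops included, and the job is handed in when it is done.

Besides the shell and the picture viewer there is one more tool, called after "Call:" in YAML: its name, and indented under it one key for each argument. move_arm: Moves the arm, as the interface text tells. Its arguments: {"type":"object","properties":{"deltas":{"type":"array","items":{"type":"array","items":{"type":"number"}}}},"required":["deltas"]}

```bash
mkdir -p pics; ls; python3 - <<'E'
from workcell import bot
import cv2,numpy as np
for c in("top","side"):
    im=bot.camera(c);cv2.imwrite(f"pics/{c}0.png",im)
    k=bot.calibration(c);print(c,np.round(k["K"],1).tolist(),k["dist_coeffs"],k["position"],k["orientation"])
    for q in("valve","lever_grip","pot","cap_grip"):
        for d in bot.outline_of(q,c)[:4]:
            v,u=np.nonzero(d["pixels"]);print(q,round(d["conf"],2),d["rect"],u.mean().round(1),v.mean().round(1))
s=bot.get_obs();print(s)
E
```

```text
pics
top [[401.7, 0.0, 255.7], [0.0, 401.7, 193.3], [0.0, 0.0, 1.0]] [-0.10630891  0.          0.          0.          0.        ] [4.46183909e-01 8.46842653e-04 1.02023514e+00] [ 0.71548624 -0.69766736  0.02974548 -0.02132822]
valve 0.66 [106.8, 276.9, 97.8, 25.8] 160.2 291.7
valve 0.61 [311.3, 186.5, 79.6, 22.0] 350.4 196.1
valve 0.59 [359.5, 254.8, 73.9, 28.4] 395.8 268.7
lever_grip 0.9 [309.3, 184.9, 54.3, 17.9] 339.5 192.6
lever_grip 0.79 [109.3, 287.6, 55.0, 13.2] 138.2 297.3
lever_grip 0.64 [358.8, 264.6, 54.8, 12.6] 388.0 269.2
pot 0.81 [136.4, 154.2, 65.2, 79.0] 170.2 193.2
pot 0.57 [154.0, 179.5, 19.7, 24.0] 165.1 190.8
cap_grip 0.76 [155.8, 182.6, 19.6, 18.3] 164.9 190.6
side [[377.5, 0.0, 250.7], [0.0, 377.5, 189.0], [0.0, 0.0, 1.0]] [-0.10740376  0.          0.          0.          0.        ] [0.46293176 0.65677762 0.76815709] [-0.03660512  0.92507447 -0.37786417  0.01076859]
valve 0.78 [332.3, 244.6, 38.5, 83.8] 352.0 288.4
valve 0.75 [300.3, 103.8, 17.8, 49.5] 310.2 130.4
valve 0.73 [243.9, 123.1, 19.9, 50.4] 253.2 150.2
lever_grip 0.74 [350.7, 260.2, 24.0, 60.1] 360.
[... 319 characters left out ...]
4
{'clock': 0.5, 'joint_pos': array([-1.34201630e+00,  2.40624991e-01,  4.96866750e-03,  1.33521099e+00,
       -3.06702858e-06,  1.57077689e+00]), 'joint_vel': array([ 0.00024523, -0.00077495,  0.00115855, -0.00096616,  0.00047486,
        0.00079722]), 'tau': array([ 6.41293573e-04, -3.71859598e+01,  2.52461350e+01,  2.67902171e-03,
       -1.27715252e-04, -9.28450916e-07]), 'eef_pos': array([ 0.11338934, -0.48695267,  0.23928199]), 'tool_rot': array([ 9.93463484e-01,  1.14150363e-01, -5.57408898e-06, -3.50838072e-05]), 'ft_force': array([-0.85721422,  0.06026768,  0.40997825]), 'ft_torque': array([0.06517641, 0.03879497, 0.00866328]), 'grasp_force': 0.0, 'grip_width': 0.08535457043563056}
```

```bash
python3 - <<'E'
import cv2
im=cv2.imread("pics/top0.png")
cv2.imwrite("pics/top0b.png",cv2.resize(im[100:380,80:450],None,fx=2.1,fy=2.1,interpolation=cv2.INTER_CUBIC))
E
```

```text
(no output)
```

View pics/top0b.png

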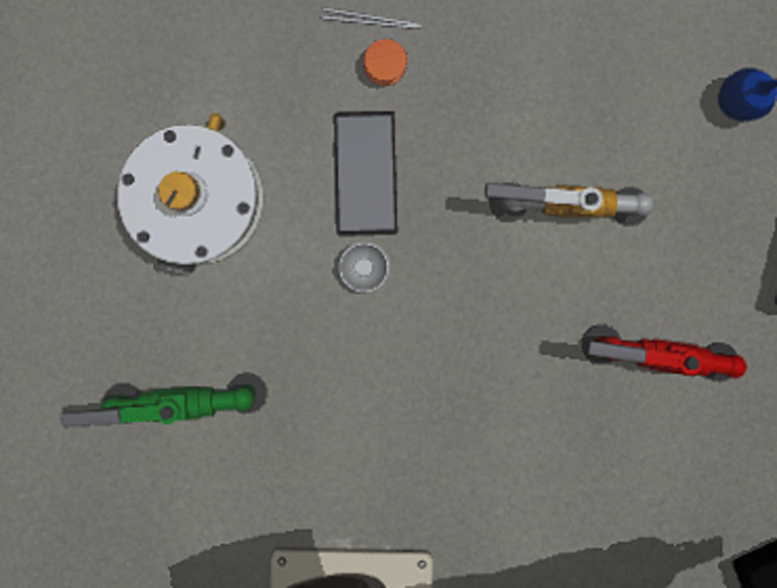

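View pics/side0.png

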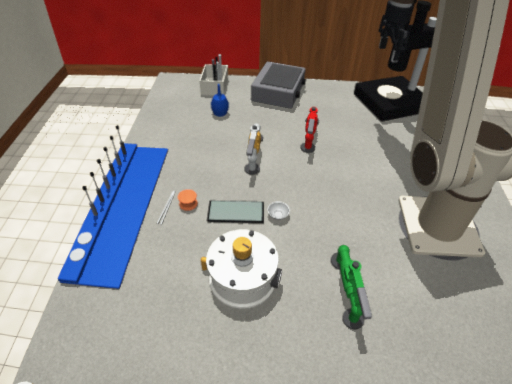

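The brass valve is the top-view one, with its pivot near (361,195) and its lever tip near (312,190). The pot is at about (170,193), with the cap bar pointing down-left and the pot bar up and slightly right.

```bash
cat > h.py <<'E'
from workcell import bot
import cv2,numpy as np
from scipy.spatial.transform import Rotation as R
def ray(cam,uv,k=None):
    k=k or bot.calibration(cam)
    p=cv2.undistortPoints(np.array(uv,float).reshape(-1,1,2),k["K"],np.array(k["dist_coeffs"]))[:,0]
    d=R.from_quat(k["orientation"]).apply(np.c_[p,np.ones(len(p))])
    return np.array(k["position"]),d
def plane(cam,uv,z,k=None):
    o,d=ray(cam,uv,k); return o+d*((z-o[2])/d[:,2])[:,None]
E
python3 - <<'E'
from h import *
c=lambda u,v:(80+u/2.1,100+v/2.1)
print("pivot,tip(z=.1)",plane("top",[c(591,199),c(487,190)],.1).round(4).tolist())
print("elbow right z.045, left",plane("top",[c(640,204)],.045).round(4).tolist())
print("potbar",plane("top",[c(195,159),c(198,146),c(187,195)],.085).round(4).tolist())
print("cap centre,bar ends",plane("top",[c(178,190),c(176,191),c(167,204)],.135).round(4).tolist())
b=[c(*p) for p in[(169,137),(228,151),(243,208),(201,251),(143,237),(128,180)]]
P=plane("top",b,.092);print("bolts",P.round(4).tolist(),P.mean(0),np.linalg.norm(P-P.mean(0),axis=1))
print("side cap",plane("side",[(241.5,239.5)],.135))
bot.camera("top")
for d in bot.outline_of("lever_grip","top")[:1]:
    m=d["pixels"].astype(np.uint8);v,u=np.nonzero(m);P=plane("top",np.c_[u,v],.1)[:,:2]
    print(cv2.minAreaRect((P*1000).astype(np.float32)))
    q=P[P[:,1]>np.percentile(P[:,1],55)];w=np.linalg.svd(q-q.mean(0))[2][0];print(q.mean(0),np.degrees(np.arctan2(w[1],w[0])))
E
```

```text
pivot,tip(z=.1) [[0.5157, -0.2548, 0.1], [0.5227, -0.1388, 0.1]]
elbow right z.045, left [[0.5155, -0.3289, 0.045]]
potbar [[0.5503, 0.186, 0.085], [0.565, 0.1832, 0.085], [0.5098, 0.1933, 0.085]]
cap centre,bar ends [[0.5114, 0.1928, 0.135], [0.5103, 0.1949, 0.135], [0.4963, 0.2039, 0.135]]
bolts [[0.5734, 0.2148, 0.092], [0.5593, 0.1482, 0.092], [0.4965, 0.1292, 0.092], [0.4479, 0.174, 0.092], [0.4615, 0.2391, 0.092], [0.5243, 0.2587, 0.092]] [0.51051076 0.19397852 0.092     ] [0.06628529 0.06695536 0.06626761 0.06570583 0.06656282 0.06614359]
side cap [[0.51307438 0.18576921 0.135     ]]
((516.7896728515625, -199.80540466308594), (126.87422180175781, 23.6453800201416), 88.35816192626953)
[ 0.52088796 -0.16695397] -92.99112411864736
```

Call:
move_arm:
  deltas:
    - [0.4, 26, -12, 0, 0, 0, 0]
    - [0.4, 26, -12, 0, 0, 0, 0]
    - [0.4, 26, -12, 0, 0, 0, 0]
    - [0.4, 26, -12, 0, 0, 0, 0]
    - [0.4, 26, -12, 0, 0, 0, 0]
    - [0.4, 26, -12, 0, 0, 0, 0]
    - [0.4, 26, -12, 0, 0, 0, 0]
    - [0.4, 26, -12, 0, 0, 0, 0]
    - [0.4, 26, -12, 0, 0, 0, 0]
    - [0.4, 26, -12, 0, 0, 0, 0]

```text
clock: 1.43
eef_pos: [0.3404, -0.3101, 0.2395]
tool_rot: [0.993, 0.114, 0.0, 0.0]
ft_force: [0.7, -0.3, -0.6]
grip_width: 0.0343
grasp_force: 0.0
```

Call:
move_arm:
  deltas:
    - [0.4, 26, -12, 0, 0, 0, 0]
    - [0.4, 26, -12, 0, 0, 0, 0]
    - [0.4, 26, -12, 0, 0, 0, 0]
    - [0.4, 26, -12, 0, 0, 0, 0]
    - [0.4, 26, -12, 0, 0, 0, 0]
    - [0.4, 26, -12, 0, 0, 0, 0]
    - [0.4, 26, -12, 0, 0, 0, 0]
    - [0.4, 26, -12, 0, 0, 0, 0]
    - [0.4, 0, 0, 0, 0, 0, -7]
    - [0.4, 0, 0, 0, 0, 0, -7]

```text
clock: 2.27
eef_pos: [0.5215, -0.169, 0.2388]
tool_rot: [0.971, 0.239, -0.0, -0.0]
ft_force: [0.3, -0.5, -0.2]
grip_width: 0.0339
grasp_force: 0.0
```

Call:
move_arm:
  deltas:
    - [0.4, 0, 0, 0, 0, 0, -7]
    - [0.4, 0, 0, 0, 0, 0, -7]
    - [0.4, 0, 0, 0, 0, 0, -7]
    - [0.4, 0, 0, 0, 0, 0, -7]
    - [0.4, 0, 0, 0, 0, 0, -7]
    - [0.4, 0, 0, 0, 0, 0, -7]
    - [0.4, 0, 0, 0, 0, 0, -7]
    - [0.4, 0, 0, 0, 0, 0, -7]
    - [0.4, 0, 0, 0, 0, 0, -4]
    - [0.4, 0, 0, 0, 0, 0, 0]

```text
clock: 3.1
eef_pos: [0.5202, -0.1704, 0.2393]
tool_rot: [0.724, 0.689, 0.0, -0.0]
ft_force: [0.7, 0.2, -0.1]
grip_width: 0.0345
grasp_force: 0.0
```

```bash
cat >> h.py <<'E'
def st():
    s=bot.get_obs();r=R.from_quat(s["tool_rot"]);x=r.as_matrix()[:,0]
    print("t",round(s["clock"],2),"pos",s["eef_pos"].round(4),"xang",np.degrees(np.arctan2(x[1],x[0])).round(2),"tilt",r.as_matrix()[:,2].round(3),"q",s["joint_pos"].round(2),"F",s["ft_force"].round(1),"T",s["ft_torque"].round(2),"w",round(s["grip_width"],4),"g",round(s["grasp_force"],1))
    return s,r
def to(p,r,s):  # shift to p in tool axes, mm
    print("shift",(r.inv().apply(np.array(p)-s["eef_pos"])*1000).round(1))
E
python3 - <<'E'
from h import *
s,r=st();to([.521,-.165,.2],r,s)
k=bot.calibration("wrist");im=bot.camera("wrist");cv2.imwrite("pics/w1.png",im)
for d in bot.outline_of("lever_grip","wrist")[:2]:
    m=d["pixels"];v,u=np.nonzero(m);print(d["conf"],d["rect"])
    P=plane("wrist",np.c_[u,v],.1,k)[:,:2];print(cv2.minAreaRect((P*1000).astype(np.float32)))
E
```

```text
t 3.1 pos [ 0.5202 -0.1704  0.2393] xang 87.17 tilt [-0.  0. -1.] q [-0.32  0.34  0.13  1.37  0.    1.3 ] F [ 0.7  0.2 -0.1] T [ 0.05  0.02 -0.03] w 0.0345 g 0.0
shift [ 5.5  0.5 39.3]
0.94 [245.5, 147.9, 22.5, 121.6]
((518.4240112304688, -201.6282196044922), (130.8482666015625, 23.455102920532227), 87.81976318359375)
0.68 [97.2, 262.3, 20.7, 75.0]
((348.7197570800781, -296.54888916015625), (95.78276062011719, 19.150861740112305), 81.87403106689453)
```

View pics/w1.png

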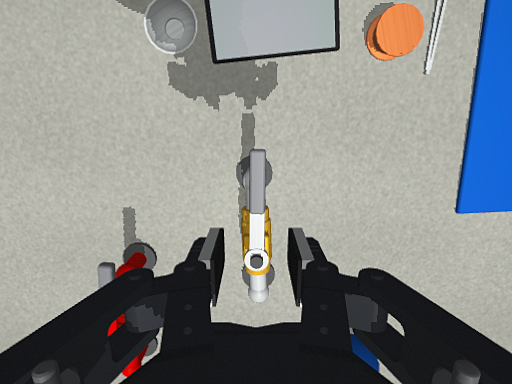

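```bash
python3 - <<'E'
from h import *
s,r=st();print(plane("wrist",[(257,262),(258,152),(258,180)],.1))
E
```

```text
t 3.2 pos [ 0.5202 -0.1704  0.2393] xang 87.0 tilt [-0. -0. -1.] q [-0.32  0.34  0.13  1.37 -0.    1.31] F [ 0.3 -0.9 -0.3] T [-0.02 -0.   -0.01] w 0.0344 g 0.0
[[ 0.51709626 -0.25741388  0.1       ]
 [ 0.5239912  -0.14020203  0.1       ]
 [ 0.52262588 -0.16766209  0.1       ]]
```

Call:
move_arm:
  deltas:
    - [0.4, 0, 0, 30, 0, 0, 0]
    - [0.4, 0, 0, 30, 0, 0, 0]
    - [0.4, 0, 0, 30, 0, 0, 0]
    - [0.4, 0, 0, 30, 0, 0, 0]
    - [0.4, 0, 0, 15, 0, 0, 0]
    - [0.4, 0, 0, 13, 0, 0, 0]
    - [0.4, 0, 0, 0, 0, 0, 0]

```text
clock: 3.78
eef_pos: [0.5179, -0.1697, 0.0881]
tool_rot: [0.725, 0.689, -0.001, -0.003]
ft_force: [-0.4, -0.7, -0.6]
grip_width: 0.0339
grasp_force: 0.0
```

Call:
move_arm:
  deltas:
    - [0.4, 0, 6, 0, 0, 0, 0]
    - [0.4, 0, 6, 0, 0, 0, 0]
    - [0.4, -0.3, 7.5, 0, 0, 0, 5]
    - [0.4, -0.3, 7.5, 0, 0, 0, 5]
    - [0.4, -0.3, 7.5, 0, 0, 0, 5]
    - [0.4, -0.3, 7.5, 0, 0, 0, 5]

```text
clock: 4.28
eef_pos: [0.5619, -0.1781, 0.0925]
tool_rot: [0.835, 0.551, -0.0, 0.0]
ft_force: [-2.5, -0.0, 0.0]
grip_width: 0.034
grasp_force: 1.3
```

```bash
python3 - <<'E'
from h import *
s,r=st();cv2.imwrite("pics/w2.png",cv2.hconcat([bot.camera("wrist"),bot.camera("top")])[:, :800])
E
```

```text
t 4.28 pos [ 0.5619 -0.1781  0.0925] xang 66.83 tilt [-0.    -0.001 -1.   ] q [-0.31  0.51  0.01  1.07 -0.    1.67] F [-2.5 -0.   0. ] T [-0.12  0.66 -0.04] w 0.034 g 1.3
```

View pics/w2.png

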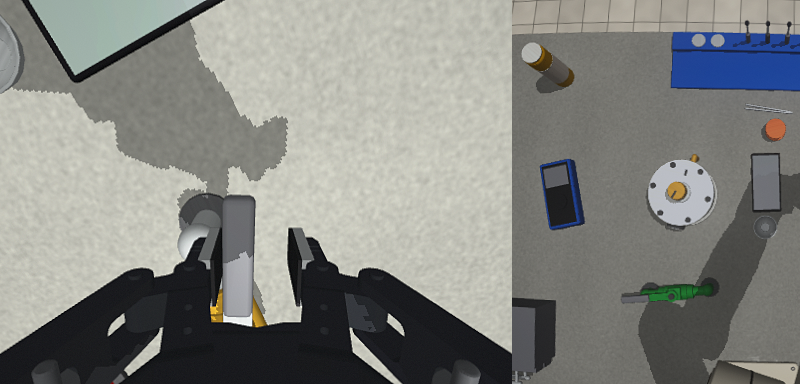

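The left finger is on the sleeve (x≈215–250), and the lever is turning with about 2.5 N.

Call:
move_arm:
  deltas:
    - [0.4, -0.3, 7.5, 0, 0, 0, 5]
    - [0.4, -0.3, 7.5, 0, 0, 0, 5]
    - [0.4, -0.3, 7.5, 0, 0, 0, 5]
    - [0.4, -0.3, 7.5, 0, 0, 0, 5]
    - [0.4, -0.3, 7.5, 0, 0, 0, 5]
    - [0.4, -0.3, 7.5, 0, 0, 0, 5]
    - [0.4, -0.3, 7.5, 0, 0, 0, 5]
    - [0.4, -0.3, 7.5, 0, 0, 0, 5]
    - [0.4, -0.3, 7.5, 0, 0, 0, 5]

```text
clock: 5.13
eef_pos: [0.6081, -0.224, 0.0922]
tool_rot: [0.982, 0.191, 0.0, -0.0]
ft_force: [-1.9, 1.3, -0.7]
grip_width: 0.0341
grasp_force: 1.0
```

Call:
move_arm:
  deltas:
    - [0.4, -0.2, 4.5, 0, 0, 0, 3]
    - [0.4, -0.2, 4.5, 0, 0, 0, 3]
    - [0.4, -0.2, 4.5, 0, 0, 0, 3]

```text
clock: 5.38
eef_pos: [0.6119, -0.2369, 0.0922]
tool_rot: [0.993, 0.114, 0.0, -0.0]
ft_force: [-1.2, 2.3, 0.2]
grip_width: 0.0338
grasp_force: 0.9
```

```bash
python3 - <<'E'
from h import *
s,r=st()
E
```

```text
t 5.38 pos [ 0.6119 -0.2369  0.0922] xang 13.12 tilt [ 0.001  0.001 -1.   ] q [-0.37  0.64  0.23  1.16  0.    2.54] F [-1.2  2.3  0.2] T [0.33 0.34 0.06] w 0.0338 g 0.9
```

Call:
move_arm:
  deltas:
    - [0.4, -0.4, 3.4, 0, 0, 0, 2]
    - [0.4, -0.4, 3.4, 0, 0, 0, 2]
    - [0.4, -0.4, 3.4, 0, 0, 0, 2]

```text
clock: 5.63
eef_pos: [0.6132, -0.2469, 0.0922]
tool_rot: [0.998, 0.063, 0.001, -0.001]
ft_force: [-0.6, 2.1, -0.9]
grip_width: 0.0341
grasp_force: 1.0
```

Call:
move_arm:
  deltas:
    - [0.4, -0.4, 3.4, 0, 0, 0, 2]
    - [0.4, -0.4, 3.4, 0, 0, 0, 2]

```text
clock: 5.8
eef_pos: [0.6135, -0.2536, 0.0923]
tool_rot: [1.0, 0.028, 0.001, -0.001]
ft_force: [0.5, 1.5, -1.0]
grip_width: 0.0344
grasp_force: 1.0
```

Call:
move_arm:
  deltas:
    - [0.4, -0.4, 3.4, 0, 0, 0, 2]
    - [0.4, -0.1, 1.7, 0, 0, 0, 1]

```text
clock: 5.97
eef_pos: [0.6133, -0.2591, 0.0924]
tool_rot: [1.0, 0.002, 0.001, -0.0]
ft_force: [0.8, 1.3, -0.9]
grip_width: 0.034
grasp_force: 1.0
```

Call:
move_arm:
  deltas:
    - [0.4, -0.3, 3.4, 0, 0, 0, 2]
    - [0.4, -0.3, 3.4, 0, 0, 0, 2]

```text
clock: 6.13
eef_pos: [0.6127, -0.2654, 0.0923]
tool_rot: [0.999, -0.033, 0.001, -0.001]
ft_force: [1.7, 8.9, 1.7]
grip_width: 0.0343
grasp_force: 5.3
```

Call:
move_arm:
  deltas:
    - [0.4, -0.3, 3.4, 0, 0, 0, 2]
    - [0.4, -0.3, 3.4, 0, 0, 0, 2]

```text
clock: 6.3
eef_pos: [0.6116, -0.2655, 0.092]
tool_rot: [0.998, -0.066, 0.001, -0.008]
ft_force: [1.5, 24.1, 4.1]
grip_width: 0.0346
grasp_force: 12.2
```

```bash
python3 - <<'E'
from h import *
s,r=st();cv2.imwrite("pics/w3.png",cv2.hconcat([bot.camera("wrist")[100:],bot.camera("top")[100:384,230:480]]))
E
```

```text
t 6.3 pos [ 0.6116 -0.2655  0.092 ] xang -7.59 tilt [ 0.003  0.015 -1.   ] q [-0.42  0.66  0.27  1.18  0.01  2.86] F [ 1.5 24.1  4.1] T [ 5.12 -0.37  0.24] w 0.0346 g 12.2
```

View pics/w3.png

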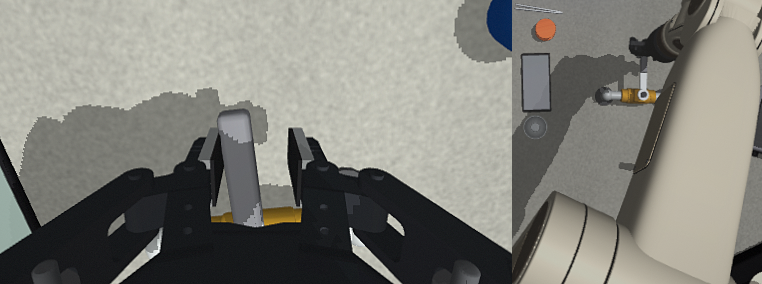

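The lever sits across the pipe: the force jumped to 24 N and motion stopped, so it is at the stop. Next I back the finger off and lift.

Call:
move_arm:
  deltas:
    - [0.4, 0, -6, 0, 0, 0, 0]
    - [0.4, 0, -6, 0, 0, 0, 0]
    - [0.4, 0, 0, 0, 0, 0, 0]

```text
clock: 6.65
eef_pos: [0.6127, -0.2603, 0.0922]
tool_rot: [0.998, -0.068, 0.001, 0.0]
ft_force: [0.3, -0.1, -0.1]
grip_width: 0.0343
grasp_force: 0.0
```

Call:
move_arm:
  deltas:
    - [0.4, 0, 0, -30, 0, 0, 0]
    - [0.4, 0, 0, -40, 0, 0, 0]
    - [0.4, 0, 0, -40, 0, 0, 0]
    - [0.4, 0, 0, -10, 0, 0, 0]
    - [0.9, 0, 0, 0, 0, 0, 0]

```text
clock: 7.07
eef_pos: [0.6144, -0.2631, 0.2177]
tool_rot: [0.998, -0.069, 0.006, 0.002]
ft_force: [-0.4, 0.5, 0.3]
grip_width: 0.0451
grasp_force: 0.0
```

```bash
python3 - <<'E'
from h import *
s,r=st();to([.511,.193,.21],r,s)
k=bot.calibration("wrist");im=bot.camera("wrist")
E
```

```text
t 7.07 pos [ 0.6144 -0.2631  0.2177] xang -7.91 tilt [ 0.011 -0.005 -1.   ] q [-0.4   0.59  0.48  1.45 -0.    2.88] F [-0.4  0.5  0.3] T [ 0.02 -0.03  0.  ] w 0.0451 g 0.0
shift [-165.2 -437.6    4.2]
```

Call:
move_arm:
  deltas:
    - [0.9, 0, 0, 0, 0, 0, -7]
    - [0.9, 0, 0, 0, 0, 0, -7]
    - [0.9, 0, 0, 0, 0, 0, -7]
    - [0.9, 0, 0, 0, 0, 0, -7]
    - [0.9, 0, 0, 0, 0, 0, -7]
    - [0.9, 0, 0, 0, 0, 0, -7]
    - [0.9, 0, 0, 0, 0, 0, -7]
    - [0.9, 0, 0, 0, 0, 0, -7]
    - [0.9, 0, 0, 0, 0, 0, -7]
    - [0.9, 0, 0, 0, 0, 0, -7]

```text
clock: 7.95
eef_pos: [0.6108, -0.2613, 0.2088]
tool_rot: [0.855, 0.518, -0.001, -0.001]
ft_force: [-0.2, -0.2, 0.2]
grip_width: 0.0768
grasp_force: 0.0
```

```bash
python3 - <<'E'
from h import *
s,r=st();to([.511,.193,.21],r,s)
bot.camera("top")
for d in bot.outline_of("lever_grip","top")[:3]:
    v,u=np.nonzero(d["pixels"]);P=plane("top",np.c_[u,v],.1)[:,:2];print(d["conf"],cv2.minAreaRect((P*1000).astype(np.float32)))
E
```

```text
t 7.95 pos [ 0.6108 -0.2613  0.2088] xang 62.44 tilt [-0.004  0.001 -1.   ] q [-0.4   0.6   0.46  1.44 -0.    1.65] F [-0.2 -0.2  0.2] T [-0.01 -0.02  0.  ] w 0.0768 g 0.0
shift [ 356.6 -298.6   -0.4]
0.93 ((269.0656433105469, 255.2815399169922), (22.901594161987305, 123.71361541748047), 4.052992343902588)
0.88 ((568.1475830078125, -252.3677520751953), (129.42588806152344, 21.38309669494629), 0.19402766227722168)
```

Call:
move_arm:
  deltas:
    - [0.9, 24, -20, 0, 0, 0, 0]
    - [0.9, 24, -20, 0, 0, 0, 0]
    - [0.9, 24, -20, 0, 0, 0, 0]
    - [0.9, 24, -20, 0, 0, 0, 0]
    - [0.9, 24, -20, 0, 0, 0, 0]
    - [0.9, 24, -20, 0, 0, 0, 0]
    - [0.9, 24, -20, 0, 0, 0, 0]
    - [0.9, 24, -20, 0, 0, 0, 0]
    - [0.9, 24, -20, 0, 0, 0, 0]
    - [0.9, 24, -20, 0, 0, 0, 0]

```text
clock: 8.88
eef_pos: [0.5462, 0.0456, 0.2102]
tool_rot: [0.858, 0.514, -0.001, -0.0]
ft_force: [1.1, 0.4, -0.3]
grip_width: 0.0764
grasp_force: 0.0
```

Call:
move_arm:
  deltas:
    - [0.9, 24, -20, 0, 0, 0, 0]
    - [0.9, 24, -20, 0, 0, 0, 0]
    - [0.9, 24, -20, 0, 0, 0, 0]
    - [0.9, 24, -20, 0, 0, 0, 0]
    - [0.9, 20, -19, 0, 0, 0, 0]
    - [0.9, 0, 0, 0, 0, 0, -7]
    - [0.9, 0, 0, 0, 0, 0, -7]
    - [0.9, 0, 0, 0, 0, 0, -7]
    - [0.9, 0, 0, 0, 0, 0, -7]
    - [0.9, 0, 0, 0, 0, 0, -7]

```text
clock: 9.72
eef_pos: [0.5135, 0.1932, 0.2101]
tool_rot: [0.661, 0.751, -0.001, -0.0]
ft_force: [-1.0, -0.0, 0.1]
grip_width: 0.0768
grasp_force: 0.0
```

Call:
move_arm:
  deltas:
    - [0.9, 0, 0, 0, 0, 0, -7]
    - [0.9, 0, 0, 0, 0, 0, -7]
    - [0.9, 0, 0, 0, 0, 0, -7]
    - [0.9, 0, 0, 0, 0, 0, -7]
    - [0.9, 0, 0, 0, 0, 0, -7]
    - [0.9, 0, 0, 0, 0, 0, -7]
    - [0.9, 0, 0, 0, 0, 0, -7]
    - [0.9, 0, 0, 0, 0, 0, -7]
    - [0.9, 0, 0, 0, 0, 0, -7]
    - [0.9, 0, 0, 0, 0, 0, -7]

```text
clock: 10.55
eef_pos: [0.5136, 0.1929, 0.2101]
tool_rot: [0.111, 0.994, -0.001, -0.001]
ft_force: [0.5, 0.3, -0.6]
grip_width: 0.0767
grasp_force: 0.0
```

Call:
move_arm:
  deltas:
    - [0.9, 0, 0, 0, 0, 0, -7]
    - [0.9, 0, 0, 0, 0, 0, -7]
    - [0.9, 0, 0, 0, 0, 0, -7]
    - [0.9, 0, 0, 0, 0, 0, -7]
    - [0.9, 0, 0, 0, 0, 0, -7]
    - [0.9, 0, 0, 0, 0, 0, -7]
    - [0.9, 0, 0, 0, 0, 0, -7]
    - [0.9, 0, 0, 0, 0, 0, -7]
    - [0.9, 0, 0, 0, 0, 0, -7]
    - [0.9, 0, 0, 0, 0, 0, -7]

```text
clock: 11.38
eef_pos: [0.5136, 0.1929, 0.2101]
tool_rot: [-0.479, 0.878, -0.0, -0.001]
ft_force: [0.6, 0.0, -0.1]
grip_width: 0.0767
grasp_force: 0.0
```

```bash
python3 - <<'E'
from h import *
s,r=st();to([.511,.193,.21],r,s)
k=bot.calibration("wrist");im=bot.camera("wrist");cv2.imwrite("pics/w4.png",im)
for d in bot.outline_of("cap_grip","wrist")[:2]:
    v,u=np.nonzero(d["pixels"]);print(d["conf"],d["rect"]);P=plane("wrist",np.c_[u,v],.135,k)[:,:2];print(cv2.minEnclosingCircle((P*1000).astype(np.float32)))
E
```

```text
t 11.38 pos [0.5136 0.1929 0.2101] xang -122.76 tilt [-0.002 -0.001 -1.   ] q [ 0.36  0.35  0.08  1.3  -0.   -0.64] F [ 0.6  0.  -0.1] T [-0.01  0.04 -0.  ] w 0.0767 g 0.0
shift [1.4 2.3 0.1]
0.63 [234.2, 170.9, 51.3, 59.6]
((509.575927734375, 191.7742156982422), 22.176551818847656)
```

View pics/w4.png

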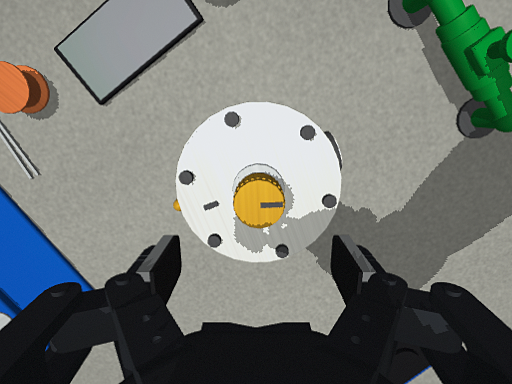

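```bash
python3 - <<'E'
from h import *
s,r=st()
C=plane("wrist",[(259,201.5)],.135)[0];B=plane("wrist",[(261,205),(283,205)],.135)
b=plane("wrist",[(218,203),(204,208.5)],.085)
bo=plane("wrist",[(232,119),(308,132),(329,201),(282,251),(214,240),(186,177)],.092);pc=bo.mean(0)
a=lambda v:np.degrees(np.arctan2(v[1],v[0]))
print(C,pc,np.linalg.norm(bo-pc,axis=1).round(4),"capbar",a(B[1]-B[0]),a(B[1]-C),"potbar",a(b[1]-b[0]),a(b.mean(0)-pc))
to([*(C[:2]+pc[:2])/2,.21],r,s)
E
```

```text
t 11.48 pos [0.5136 0.193  0.2102] xang -123.07 tilt [-0.002 -0.001 -1.   ] q [ 0.36  0.35  0.08  1.3  -0.   -0.63] F [ 0.7 -0.5 -0.2] T [-0.03 -0.04 -0.02] w 0.0768 g 0.0
[0.51031736 0.19246334 0.135     ] [0.51116257 0.19395549 0.092     ] [0.0662 0.0667 0.0663 0.0666 0.0663 0.0665] capbar 146.92160822478664 138.23492981840081 potbar -10.943499261064371 -10.937752509038468
shift [1.4 2.5 0.2]
```

Call:
move_arm:
  deltas:
    - [0.9, 1.4, 2.5, 0, 0, 0, 0]
    - [0.9, 0, 0, 0, 0, 0, -7]
    - [0.9, 0, 0, 0, 0, 0, -7]
    - [0.9, 0, 0, 0, 0, 0, -7]
    - [0.9, 0, 0, 0, 0, 0, -7]
    - [0.9, 0, 0, 0, 0, 0, -7]
    - [0.9, 0, 0, 0, 0, 0, -7]

```text
clock: 12.07
eef_pos: [0.5109, 0.1934, 0.2109]
tool_rot: [0.762, -0.648, -0.0, 0.0]
ft_force: [-1.0, 0.1, -1.0]
grip_width: 0.0769
grasp_force: 0.0
```

Call:
move_arm:
  deltas:
    - [0.9, 0, 0, 20, 0, 0, 0]
    - [0.9, 0, 0, 25, 0, 0, 0]
    - [0.9, 0, 0, 25, 0, 0, 0]
    - [0.9, 0, 0, 17, 0, 0, 0]
    - [0.9, 0, 0, 10, 0, 0, 0]
    - [0.9, 0, 0, 0, 0, 0, 0]

```text
clock: 12.57
eef_pos: [0.5092, 0.1928, 0.1116]
tool_rot: [0.76, -0.65, -0.001, 0.002]
ft_force: [-0.1, -0.3, 0.1]
grip_width: 0.0766
grasp_force: 0.0
```

```bash
python3 - <<'E'
from h import *
s,r=st();to([.5108,.1932,.113],r,s)
E
```

```text
t 12.57 pos [0.5092 0.1928 0.1116] xang -81.03 tilt [-0.005 -0.002 -1.   ] q [ 0.36  0.42 -0.09  1.07 -0.   -1.37] F [-0.1 -0.3  0.1] T [ 0.04  0.05 -0.  ] w 0.0766 g 0.0
shift [-0.1 -1.6 -1.4]
```

Centred within 2 mm, so I close on the cap.

Call:
move_arm:
  deltas:
    - [0.3, 0, 0, 0, 0, 0, 0]
    - [0.3, 0, 0, 0, 0, 0, 0]
    - [0.3, 0, 0, 0, 0, 0, 0]
    - [0.3, 0, 0, 0, 0, 0, 0]
    - [0.3, 0, 0, 0, 0, 0, 0]
    - [0.3, 0, 0, 0, 0, 0, 0]
    - [0.3, 0, 0, 0, 0, 0, 0]
    - [0.3, 0, 0, 0, 0, 0, 0]

```text
clock: 13.23
eef_pos: [0.5121, 0.194, 0.1161]
tool_rot: [0.761, -0.649, 0.001, -0.001]
ft_force: [-2.4, -0.5, 6.7]
grip_width: 0.038
grasp_force: 59.7
```

```bash
python3 - <<'E'
from h import *
s,r=st()
E
```

```text
t 13.23 pos [0.5121 0.194  0.1161] xang -80.91 tilt [ 0.003  0.001 -1.   ] q [ 0.36  0.41 -0.08  1.07  0.   -1.37] F [-2.4 -0.5  6.7] T [-0.08  0.3   0.03] w 0.038 g 59.7
```

Call:
move_arm:
  deltas:
    - [0.3, 0, 0, 0, 0, 0, 5]
    - [0.3, 0, 0, 0.1, 0, 0, 5]
    - [0.3, 0, 0, 0.1, 0, 0, 5]
    - [0.3, 0, 0, 0, 0, 0, 5]

```text
clock: 13.57
eef_pos: [0.5118, 0.194, 0.1158]
tool_rot: [-0.635, 0.772, -0.0, 0.001]
ft_force: [-1.3, -0.5, 6.5]
grip_width: 0.0388
grasp_force: 59.6
```

```bash
python3 - <<'E'
from h import *
s,r=st();bot.camera("top");im=bot.camera("top");cv2.imwrite("pics/t5.png",cv2.resize(im[130:260,100:280],None,fx=4,fy=4))
E
```

```text
t 13.57 pos [0.5118 0.194  0.1158] xang -101.13 tilt [ 0.002  0.001 -1.   ] q [ 0.36  0.41 -0.08  1.07  0.   -1.01] F [-1.3 -0.5  6.5] T [-0.12  0.42  0.03] w 0.0388 g 59.6
```

View pics/t5.png

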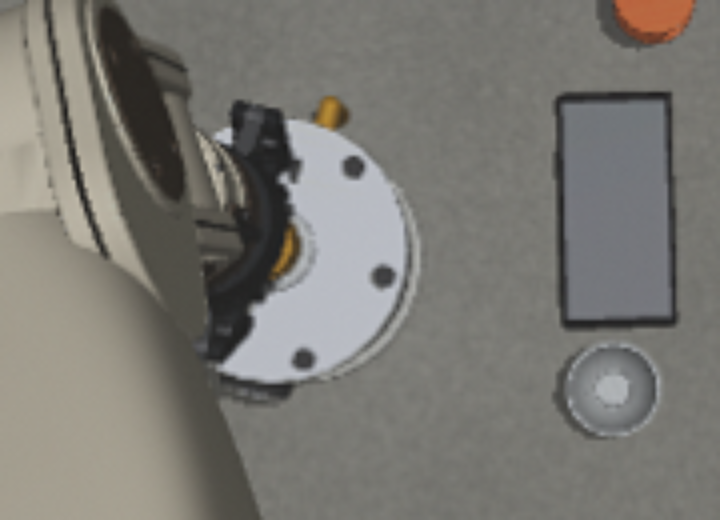

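Call:
move_arm:
  deltas:
    - [0.3, 0, 0, 0.1, 0, 0, 7]
    - [0.3, 0, 0, 0.1, 0, 0, 7]
    - [0.3, 0, 0, 0.1, 0, 0, 7]
    - [0.3, 0, 0, 0.1, 0, 0, 7]
    - [0.3, 0, 0, 0.1, 0, 0, 7]
    - [0.3, 0, 0, 0.1, 0, 0, 7]
    - [0.3, 0, 0, 0.1, 0, 0, 7]
    - [0.3, 0, 0, 0.1, 0, 0, 7]
    - [0.3, 0, 0, 0.1, 0, 0, 7]
    - [0.3, 0, 0, 0.1, 0, 0, 7]

```text
clock: 14.5
eef_pos: [0.5112, 0.1944, 0.1148]
tool_rot: [-0.077, 0.997, 0.001, 0.001]
ft_force: [-3.6, 1.4, 6.7]
grip_width: 0.0387
grasp_force: 59.6
```

```bash
python3 - <<'E'
from h import *
s,r=st();cv2.imwrite("pics/w6.png",bot.camera("wrist"))
E
```

```text
t 14.5 pos [0.5112 0.1944 0.1148] xang -171.2 tilt [ 0.001  0.002 -1.   ] q [ 0.36  0.41 -0.08  1.07  0.    0.21] F [-3.6  1.4  6.7] T [0.13 0.74 0.13] w 0.0387 g 59.6
```

View pics/w6.png

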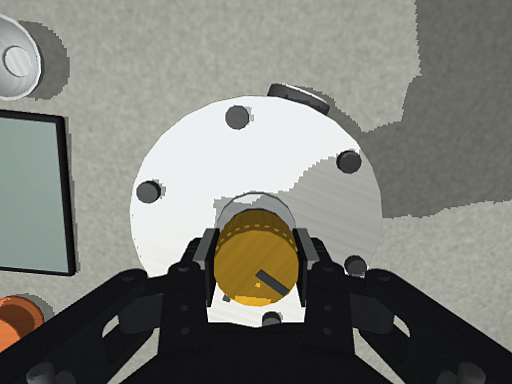

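The cap is gripped and its bar is visible, from (258,272) to (288,290). I check that it turned with the tool.

```bash
cat >> h.py <<'E'
def bar(z=.134):
    k=bot.calibration("wrist");im=bot.camera("wrist")
    m=((im.max(2)<95)&(np.ptp(im.astype(int),axis=2)<40)).astype(np.uint8);w=np.zeros_like(m);cv2.circle(w,(257,263),37,1,-1);m&=w
    n,l,s,c=cv2.connectedComponentsWithStats(m);i=1+np.argmax(s[1:,4]);v,u=np.nonzero(l==i)
    P=plane("wrist",np.c_[u,v],z,k)[:,:2];d=np.linalg.svd(P-P.mean(0),full_matrices=False)[2][0]
    print("bar px",u.mean(),v.mean(),s[i],"ang mod 180",np.degrees(np.arctan2(d[1],d[0]))%180)
E
python3 - <<'E'
from h import *
st();bar();B=plane("wrist",[(258,272),(288,290)],.134);d=B[1]-B[0];print(np.degrees(np.arctan2(d[1],d[0])))
E
```

```text
t 14.55 pos [0.5112 0.1944 0.1148] xang -171.47 tilt [ 0.001  0.002 -1.   ] q [ 0.36  0.41 -0.08  1.07  0.    0.21] F [-3.8  0.8  7.6] T [ 0.08  0.77 -0.03] w 0.0386 g 59.7
bar px 269.8587786259542 281.0038167938931 [255 270  31  23 262] ang mod 180 59.352298233008554
64.8758549305795
```

Call:
move_arm:
  deltas:
    - [0.3, 0, 0, 0.1, 0, 0, 7]
    - [0.3, 0, 0, 0.1, 0, 0, 7]
    - [0.3, 0, 0, 0.1, 0, 0, 7]
    - [0.3, 0, 0, 0.1, 0, 0, 7]
    - [0.3, 0, 0, 0.1, 0, 0, 7]
    - [0.3, 0, 0, 0.1, 0, 0, 7]
    - [0.3, 0, 0, 0.1, 0, 0, 7]
    - [0.3, 0, 0, 0.1, 0, 0, 5]

```text
clock: 15.27
eef_pos: [0.5113, 0.195, 0.114]
tool_rot: [0.384, 0.923, 0.002, -0.0]
ft_force: [-2.6, 2.5, 6.2]
grip_width: 0.0383
grasp_force: 59.6
```

```bash
python3 - <<'E'
from h import *
st();bar(.133)
E
```

```text
t 15.27 pos [0.5113 0.195  0.114 ] xang 134.85 tilt [ 0.001  0.003 -1.   ] q [ 0.36  0.42 -0.09  1.07  0.    1.15] F [-2.6  2.5  6.2] T [0.42 0.73 0.04] w 0.0383 g 59.6
bar px 270.0806451612903 280.8024193548387 [256 269  30  24 248] ang mod 180 5.0614938393072295
```

Call:
move_arm:
  deltas:
    - [0.3, 0, 0, 0.1, 0, 0, 4]
    - [0.3, 0, 0, 0, 0, 0, 4]
    - [0.3, 0, 0, 0, 0, 0, 2]

```text
clock: 15.57
eef_pos: [0.5114, 0.1951, 0.1139]
tool_rot: [0.462, 0.887, 0.002, -0.0]
ft_force: [-3.3, 2.3, 6.4]
grip_width: 0.0386
grasp_force: 59.6
```

```bash
python3 - <<'E'
from h import *
st();bar(.133)
E
```

```text
t 15.57 pos [0.5114 0.1951 0.1139] xang 125.0 tilt [ 0.001  0.003 -1.   ] q [ 0.36  0.42 -0.09  1.07  0.    1.32] F [-3.3  2.3  6.4] T [0.45 0.66 0.03] w 0.0386 g 59.6
bar px 270.07377049180326 280.905737704918 [256 269  30  24 244] ang mod 180 175.6113021747382
```

Call:
move_arm:
  deltas:
    - [0.3, 0, 0, 0, 0, 0, 2]
    - [0.3, 0, 0, 0, 0, 0, 2]
    - [0.3, 0, 0, 0, 0, 0, 0]

```text
clock: 15.87
eef_pos: [0.5115, 0.1951, 0.1139]
tool_rot: [0.492, 0.871, 0.002, -0.0]
ft_force: [-2.4, 3.2, 5.3]
grip_width: 0.0387
grasp_force: 59.6
```

```bash
python3 - <<'E'
from h import *
st();bar(.133)
E
```

```text
t 15.87 pos [0.5115 0.1951 0.1139] xang 121.09 tilt [ 0.002  0.003 -1.   ] q [ 0.36  0.42 -0.09  1.07  0.    1.39] F [-2.4  3.2  5.3] T [ 0.54  0.68 -0.1 ] w 0.0387 g 59.6
bar px 269.8755186721992 280.850622406639 [255 269  30  24 241] ang mod 180 171.0626984747728
```

Call:
move_arm:
  deltas:
    - [0.3, 0, 0, 0, 0, 0, 2]
    - [0.3, 0, 0, 0, 0, 0, 2]
    - [0.3, 0, 0, 0, 0, 0, 0]

```text
clock: 16.17
eef_pos: [0.5115, 0.1952, 0.1139]
tool_rot: [0.522, 0.853, 0.002, -0.0]
ft_force: [-2.4, 3.4, 5.6]
grip_width: 0.0384
grasp_force: 59.6
```

```bash
python3 - <<'E'
from h import *
st();bar(.133)
E
```

```text
t 16.17 pos [0.5115 0.1952 0.1139] xang 117.09 tilt [ 0.002  0.004 -1.   ] q [ 0.36  0.42 -0.09  1.07  0.    1.46] F [-2.4  3.4  5.6] T [ 0.52  0.68 -0.07] w 0.0384 g 59.6
bar px 270.0798319327731 280.9201680672269 [255 269  31  24 238] ang mod 180 166.95281366771204
```

Call:
move_arm:
  deltas:
    - [0.3, 0, 0, 0, 0, 0, 2]
    - [0.3, 0, 0, 0, 0, 0, 2]
    - [0.3, 0, 0, 0, 0, 0, 0]

```text
clock: 16.47
eef_pos: [0.5115, 0.1952, 0.1138]
tool_rot: [0.55, 0.835, 0.002, -0.0]
ft_force: [-1.5, 1.9, 5.6]
grip_width: 0.0386
grasp_force: 59.5
```

```bash
python3 - <<'E'
from h import *
s,r=st();bar(.133);print(s["tau"].round(2))
E
```

```text
t 16.47 pos [0.5115 0.1952 0.1138] xang 113.3 tilt [ 0.002  0.003 -1.   ] q [ 0.36  0.42 -0.09  1.07  0.    1.53] F [-1.5  1.9  5.6] T [0.37 0.54 1.2 ] w 0.0386 g 59.5
bar px 270.4267782426778 280.5230125523013 [256 269  30  23 239] ang mod 180 165.27396097381617
[ -2.86 -40.38  21.82  -0.65  -0.82   1.47]
```

Call:
move_arm:
  deltas:
    - [0.3, 0, 0, 0, 0, 0, 2]
    - [0.3, 0, 0, 0, 0, 0, 2]
    - [0.3, 0, 0, 0, 0, 0, 0]

```text
clock: 16.77
eef_pos: [0.5116, 0.1953, 0.1138]
tool_rot: [0.578, 0.816, 0.002, -0.0]
ft_force: [-1.8, 2.0, 4.5]
grip_width: 0.0383
grasp_force: 59.6
```

```bash
python3 - <<'E'
from h import *
s,r=st();bar(.133);print(s["tau"].round(2))
E
```

```text
t 16.77 pos [0.5116 0.1953 0.1138] xang 109.31 tilt [ 0.002  0.003 -1.   ] q [ 0.36  0.42 -0.09  1.07  0.    1.6 ] F [-1.8  2.   4.5] T [0.46 0.46 1.25] w 0.0383 g 59.6
bar px 271.30212765957447 279.8085106382979 [256 269  31  22 235] ang mod 180 165.04921760636014
[ -2.89 -40.51  21.78  -0.5   -0.83   1.5 ]
```

Bottomed out: the torque jumped to 1.2 N m and the bar stopped at about 165° while the tool turned on. I now back off 90°.

Call:
move_arm:
  deltas:
    - [0.3, 0, 0, -0.1, 0, 0, -6]
    - [0.3, 0, 0, -0.1, 0, 0, -7]
    - [0.3, 0, 0, -0.1, 0, 0, -7]
    - [0.3, 0, 0, -0.1, 0, 0, -7]
    - [0.3, 0, 0, -0.1, 0, 0, -7]
    - [0.3, 0, 0, -0.1, 0, 0, -7]
    - [0.3, 0, 0, -0.1, 0, 0, -7]
    - [0.3, 0, 0, -0.1, 0, 0, -7]
    - [0.3, 0, 0, -0.1, 0, 0, -7]
    - [0.3, 0, 0, -0.1, 0, 0, -7]

```text
clock: 17.65
eef_pos: [0.5112, 0.1946, 0.1147]
tool_rot: [0.013, 1.0, 0.001, 0.0]
ft_force: [-3.0, 1.1, 5.9]
grip_width: 0.0388
grasp_force: 59.6
```

Call:
move_arm:
  deltas:
    - [0.3, 0, 0, -0.1, 0, 0, -7]
    - [0.3, 0, 0, -0.1, 0, 0, -7]
    - [0.3, 0, 0, 0, 0, 0, -7]
    - [0.3, 0, 0, 0, 0, 0, 0]
    - [0.3, 0, 0, 0, 0, 0, 0]

```text
clock: 18.07
eef_pos: [0.5112, 0.1944, 0.115]
tool_rot: [-0.166, 0.986, 0.001, 0.001]
ft_force: [-3.9, 0.7, 7.4]
grip_width: 0.0388
grasp_force: 59.8
```

```bash
python3 - <<'E'
from h import *
s,r=st();bar(.134);print(s["tau"].round(2))
E
```

```text
t 18.07 pos [0.5112 0.1944 0.115 ] xang -160.85 tilt [ 0.001  0.002 -1.   ] q [ 0.36  0.41 -0.08  1.07  0.    0.03] F [-3.9  0.7  7.4] T [0.16 0.72 0.09] w 0.0388 g 59.8
bar px 270.53584905660375 280.2830188679245 [256 269  30  23 265] ang mod 180 73.48605042780908
[-1.150e+00 -3.993e+01  2.233e+01 -1.150e+00 -5.700e-01  1.000e-02]
```

Call:
move_arm:
  deltas:
    - [0.3, 0, 0, 0, 0, 0, -1.5]
    - [0.3, 0, 0, 0, 0, 0, 0]
    - [0.3, 0, 0, 0, 0, 0, 0]

```text
clock: 18.37
eef_pos: [0.5112, 0.1944, 0.115]
tool_rot: [-0.179, 0.984, 0.001, 0.001]
ft_force: [-3.2, 0.4, 6.4]
grip_width: 0.0384
grasp_force: 59.8
```

```bash
python3 - <<'E'
from h import *
s,r=st();bar(.134)
bot.camera("top")
for d in bot.outline_of("lever_grip","top")[:3]:
    v,u=np.nonzero(d["pixels"]);P=plane("top",np.c_[u,v],.1)[:,:2];print(d["conf"],cv2.minAreaRect((P*1000).astype(np.float32)))
print(bot.job_done())
E
```

```text
t 18.37 pos [0.5112 0.1944 0.115 ] xang -159.37 tilt [ 0.001  0.002 -1.   ] q [ 0.36  0.41 -0.08  1.07  0.    0.  ] F [-3.2  0.4  6.4] T [0.19 0.73 0.06] w 0.0384 g 59.8
bar px 270.5056603773585 280.3018867924528 [256 269  30  23 265] ang mod 180 74.86201126934273
0.64 ((569.3487548828125, -253.4261016845703), (127.14713287353516, 18.923442840576172), 0.36895185708999634)
the job is handed in; nothing more can be done
None
```

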